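# Pull the spent cartridge from the extraction manifold

## Task

The red cartridge in the extraction manifold is spent. Pull it straight up out of its snap-in port and put it in the white tray; leave the two blue cartridges fully seated in their ports.

Things in the scene. Friction and masses are not known exactly. Their poses are not given: they have to be found in the camera images.
- red_cartridge: Spent filter cartridge, red, 45 g, seated upright in a port. Origin: on its axis (z up) at the underside of the hexagonal flange (36 mm across corners, 6 mm thick), at first on the block's top face. Grip the smooth barrel, 24 mm diameter, 6 to 56 mm above the origin. The stem (18 mm) reaches 25 mm below it. Pulling up takes about 9 N over the first 5 mm, past spring balls; then it slides free.
- blue_cartridge_a: Good cartridge, blue, same shape and origin, to stay seated. All three sit 70 mm apart in one row, in any order, along the middle of a fixed aluminium manifold block, 70 mm wide, 260 mm long, top face at z = 0.046; ports 20 mm wide.
- blue_cartridge_b: The other good cartridge, blue, same shape and origin, to stay seated in its port of the same block.
- tray: Open white plastic tray lying loose on the worktop, 160 mm along its x, 200 mm along its y, 28 mm high outside, walls and floor 4 mm thick, 0.9 kg. Origin: centre of its underside.
There are look-alikes about, which are no part of the job. Of the things that look like the red_cartridge, the smaller one is meant.

How it is judged:
By the outcome, as a careful person would: the job done as asked, in the order asked, and still so for the second after the job is handed in, with the robot touching nothing.
It also fails if it takes over 40 s, if anything falls off the work surface, if the arm or the gripper's body presses on something with over 40 N, if the wrist force passes 120 N, or if a joint passes its speed limit or range.

## Robot

A 6-joint arm with a two-finger parallel gripper is mounted at the origin on a cart in front of the work surface, level with it; the furniture and walls round the work are solid. World frame = base frame: x ahead of the robot, y to its left, z up, the work surface at z = 0. Lengths are in m, angles in degrees, forces in N, time in s.
With the tool pointing down it reaches from about 0.225 to 0.875 m from the base axis. Payload 3.4 kg.
Tool frame: the origin (TCP) lies where the fingers leave the gripper's body, on its centre line; the fingertips stand 73 mm ahead of it and the grasp point (between the pads) lies 54 mm ahead of it; z points along the fingers, y is the line along which they close (so a half turn about z gives the same grasp; the last joint's range is limited). The gripper opens to 85 mm and grips with 20 to 120 N. Pads are 22 mm wide; open, the fingers measure 114 mm over their backs; the gripper's body (76 mm by 85 mm) begins 54 mm behind the grasp point. The pads swing forward as they close: fully open they stand 13 mm farther back than shut.
Start: joints at [68.239, 15.808, 86.224, -0, 77.962, -6.933], TCP at [0.147, 0.556, 0.304] pointing down, gripper open.
Joint ranges: [-165.64, 165.64], [-43.16, 119.46], [12.63, 154.43], [-67.54, 247.53], [6.08, 155.33], [-154.97, 154.97]. Speed limits (degrees/s): [147.25, 147.25, 180, 180, 180, 180].

## Interface

Orientations are given as a 3x3 rotation matrix whose columns are the frame's x, y, z axes.
In Python, from plant import bot gives the robot as it stands.
- The arm moves only by the shell command python3 -m creep 'ROWS'. ROWS is JSON, a list of rows, each an object with "gripper": the opening, from -1 (shut) to 1 (fully open); "slide": the shift along the tool's x, y, z in units of 30 mm (1.0 is 30 mm), a list of three; "rot": the turn, a rotation vector about the tool's x, y, z in units of 8 degrees (1.0 is 8 degrees), a list of three. A call has 1 to 12 rows; each row shifts and turns the commanded pose from where the row before left it, along the tool's axes as they then stand; what a row does not reach is not made up. A row lasts 1/8 s, in which the tool goes at most 62.5 mm and 10.7 degrees, less where a joint would pass 70% of its speed; a pose out of reach is approached as far as the arm can. A call is refused whole if a number of a shift passes 1 or a number of a turn 1, either way. A call with a gripper value outside its range is refused whole. The fingers move at their own pace and stop on an object; the grip force is fixed at half the most. Time passes only in rows, so rows that do not move let the fingers close. It gives the time, the measured TCP pose, the force, the opening and the grip force at its end, in the units of the state.
- bot.get_state(): the state, without advancing time (a new reading comes with each control period).
- bot.grab_frame(name): name is "scene" or "top"; returns a dict with "pixels" (420x560x3 uint8, red, green, blue), "depth" (420x560 float32, m along the optical axis (not along the pixel's ray), 0 where there is no reading), "vfov" (degrees; the focal length in pixels is half the picture's height over the tangent of half this angle, whatever the lens; pixels are square), "cx", "cy" (the principal point, pixels), "cam_to_world" (4x4, takes a point from camera to world coordinates). Camera axes: x right, y up, looking along -z (the intrinsics and any distortion apply to the point x, -y, -z); pixel columns grow to the right and rows downward; lengths in m; the calibration is good to about 2 mm. A picture is of the moment at which its call begins.
- bot.close_job(): hands the job in; it is judged then, once.
The state is a dict: "time_s": time; "q": joint angles; "dq": joint speeds; "joint_efforts": joint torques, N m; "tool_pos": TCP position; "tool_rot": TCP orientation; "contact_force": force on the tool from outside, world axes, zero at the start; "torque": the same for the moment, N m; "width": opening from 0.0 (shut) to 1.0 (fully open); "gripper_force": force on a finger pad.
Only numpy, scipy, OpenCV 4.12 (cv2) and the standard library are available. Lean on these libraries where they do the work, as an engineer would, in place of code of your own. Each camera call takes 0.05 s, during which the arm holds its last target. There are 200 camera calls.

## Working session

There is one attempt and no reset: what is moved stays moved. The work goes in short steps, Python scripts to look and compute and a shell command to move; the robot and the scene stay as the last step left them, time stands still between calls to the robot, and variables do not carry over. Pictures are saved under pics/ and viewed, at most 10 in all, crops included, and the job is handed in when it is done.

```bash
mkdir -p pics; cat > h.py <<'E'
import numpy as np,cv2
from plant import bot
def grab(n,f):
    d=bot.grab_frame(n); cv2.imwrite(f'pics/{f}.png',cv2.cvtColor(d['pixels'],cv2.COLOR_RGB2BGR)); np.savez(f'pics/{f}.npz',**{k:d[k] for k in d}); return d
def w(d,u,v,z=None):
    H=d['pixels'].shape[0]; f=H/2/np.tan(np.radians(float(d['vfov'])/2)); M=np.array(d['cam_to_world'])
    r=np.array([(u-d['cx'])/f,-(v-d['cy'])/f,-1.])
    if z is None: t=float(d['depth'][int(round(v)),int(round(u))])
    else: t=(z-M[2,3])/(M[:3,:3]@r)[2]
    return M[:3,:3]@(r*t)+M[:3,3]
E
python3 - <<'E'
from h import *
for n in('scene','top'):
    d=grab(n,n+'0'); print({k:d[k] for k in d if k not in('pixels','depth')})
print(bot.get_state())
E
```

```text
{'vfov': 54.52846789892617, 'cx': 280.459975124712, 'cy': 216.9473451052963, 'cam_to_world': array([[ 0.72036172,  0.42668627, -0.54682521,  0.09900469],
       [-0.69334961,  0.42186924, -0.58420259, -0.4523991 ],
       [-0.01858248,  0.79997823,  0.59974121,  0.56193065],
       [ 0.        ,  0.        ,  0.        ,  1.        ]])}
{'vfov': 57.021058356270366, 'cx': 276.35955773275646, 'cy': 209.62058901500626, 'cam_to_world': array([[ 0.12799673,  0.96984307, -0.20741567,  0.36822296],
       [-0.99177302,  0.12479392, -0.02850888,  0.03399629],
       [-0.00176492,  0.20935831,  0.9778374 ,  0.90124397],
       [ 0.        ,  0.        ,  0.        ,  1.        ]])}
{'time_s': 0.1, 'q': array([ 6.82403327e+01,  1.58447234e+01,  8.62874311e+01, -1.07738884e-03,
        7.79629224e+01, -6.93293355e+00]), 'dq': array([-0.06321135, -0.15247261, -0.174039  ,  0.01733661, -0.05962146,
        0.02343024]), 'joint_efforts': array([ 2.63295005e-03, -4.17702842e+01, -2.46406084e+01, -3.91056274e-04,
        5.87457296e-03,  2.36449443e-05]), 'tool_pos': array([0.14702168, 0.55552393, 0.30312263]), 'tool_rot': array([[-9.66705047e-01,  2.55892544e-01, -5.98084868e-04],
       [ 2.55893178e-01,  9.66703825e-01, -1.54798536e-03],
       [ 1.82053018e-04, -1.64949110e-03, -9.99998623e-01]]), 'contact_force': array([ 0.23919729,  0.14320613, -0.14217296]), 'torque': array([-0.02500846,  0.04158804,  0.0232081 ]), 'gripper_force': 0.0, 'width': 1.0025171501219072}
```

View pics/scene0.png

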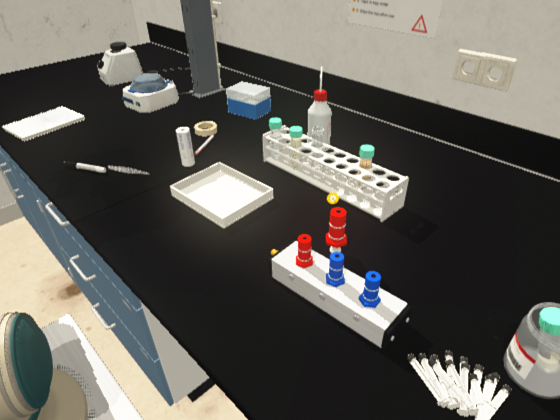

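View pics/top0.png

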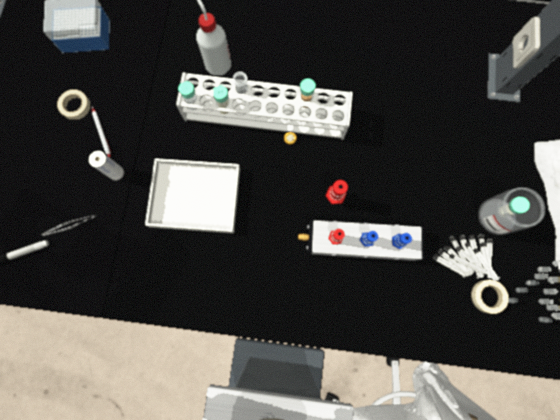

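The top view shows the manifold at about (312–422, 222–260). The red cartridge is at its left end (337,236), with blues at (370,239) and (402,241). The larger red look-alike stands behind at (337,192), and the tray is at (148–240, 158–233). I'll take an enlarged crop next.

```bash
python3 - <<'E'
from h import *
im=cv2.imread('pics/top0.png')
cv2.imwrite('pics/c1.png',cv2.resize(im[170:270,295:430],None,fx=5.9,fy=5.9,interpolation=cv2.INTER_CUBIC))
d=dict(np.load('pics/top0.npz')); s=dict(np.load('pics/scene0.npz'))
for D in(d,s):
    p=D['pixels'].astype(int)
    R=(p[...,0]>110)&(p[...,1]<60)&(p[...,2]<60); B=(p[...,2]>110)&(p[...,0]<60)&(p[...,1]<110)
    for nm,m in(('r',R),('b',B)):
        n,l,st,c=cv2.connectedComponentsWithStats(m.astype(np.uint8),connectivity=8)
        for i in range(1,n):
            if st[i,4]>12:
                ys,xs=np.where(l==i); P=np.array([w(D,x,y) for x,y in zip(xs,ys)])
                k=P[:,2]>P[:,2].max()-.006
                print(nm,c[i].round(),st[i,4],'zmax',P[:,2].max().round(3),'top xy',P[k].mean(0).round(4),k.sum())
for u,v in((154,160),(239,163),(235,232),(149,227)): print('tray',w(d,u,v,.028).round(3),w(d,u,v).round(3))
for u,v in((314,222),(421,227),(421,260),(313,254)): print('blk',w(d,u,v,.046).round(3))
for u,v in((304,237),(290,138)): print('misc',w(d,u,v).round(3))
E
```

```text
r [207.  21.] 123 zmax 0.175 top xy [0.9177 0.257  0.1717] 107
r [338. 191.] 219 zmax 0.107 top xy [ 0.6047 -0.0729  0.1036] 101
r [338. 234.] 46 zmax 0.105 top xy [ 0.5022 -0.0774  0.1019] 44
b [371. 236.] 53 zmax 0.105 top xy [ 0.5078 -0.1471  0.1022] 45
b [404. 238.] 74 zmax 0.901 top xy [0.3682 0.034  0.9012] 1
b [396. 243.] 32 zmax 0.901 top xy [0.3682 0.034  0.9012] 1
r [320.  95.] 130 zmax 0.562 top xy [ 0.099  -0.4524  0.5619] 1
r [338. 216.] 280 zmax 0.107 top xy [ 0.604  -0.0727  0.1043] 128
r [336. 237.] 299 zmax 0.073 top xy [ 0.5957 -0.0779  0.0697] 37
r [304. 242.] 193 zmax 0.562 top xy [ 0.099  -0.4524  0.5619] 1
r [304. 259.] 158 zmax 0.079 top xy [ 0.4976 -0.0856  0.0756] 22
r [526. 354.] 52 zmax 0.071 top xy [ 0.5685 -0.4389  0.0686] 51
b [249. 108.] 531 zmax 0.562 top xy [ 0.099  -0.4524  0.5619] 1
b [336. 263.] 114 zmax 0.103 top xy [ 0.5028 -0.1543  0.0997] 37
b [335. 274.] 79 zmax 0.078 top xy [ 0.5016 -0.1543  0.0745] 25
b [372. 282.] 149 zmax 0.562 top xy [ 0.099  -0.4524  0.5619] 1
b [373. 275.] 16 zmax 0.105 top xy [ 0.5135 -0.2189  0.1035] 16
b [335. 281.] 96 zmax 0.562 top xy [ 0.099  -0.4524  0.5619] 1
b [370. 294.] 95 zmax 0.562 top xy [ 0.099  -0.4524  0.5619] 1
b [369. 302.] 115 zmax 0.562 top xy [ 0.099  -0.4524  0.5619] 1
tray [0.636 0.363 0.028] [0.644 0.374 0.001]
tray [0.654 0.162 0.028] [0.663 0.166 0.001]
tray [0.49  0.146 0.028] [ 0.494  0.15  -0.001]
tray [0.476 0.343 0.028] [0.479 0.353 0.   ]
blk [ 0.532 -0.029  0.046]
blk [ 0.551 -0.267  0.046]
blk [ 0.478 -0.271  0.046]
blk [ 0.461 -0.034  0.046]
misc [ 0.498 -0.011  0.028]
misc [0.736 0.05  0.019]
```

View pics/c1.png

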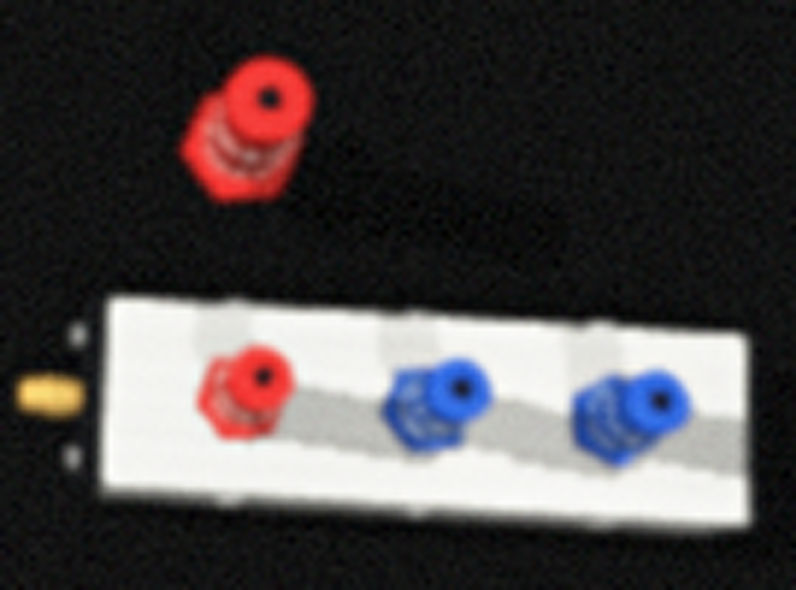

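The crop shows the red barrel's top hole at (263,376), which is about (339.6,233.7) in the full frame. Both blues lie in line to its right, and a yellow plug sticks out of the block's left end. The scene and top cameras agree on a red axis of about (0.503,-0.078), with the row running along (0.085,-0.996). I'll move above it with the fingers closing across the row.

```bash
python3 -m creep '[{"gripper":1,"slide":[-0.937,-0.965,0],"rot":[0,0,0]},{"gripper":1,"slide":[-0.937,-0.965,0],"rot":[0,0,0]},{"gripper":1,"slide":[-0.937,-0.965,0],"rot":[0,0,0]},{"gripper":1,"slide":[-0.937,-0.965,0],"rot":[0,0,0]},{"gripper":1,"slide":[-0.937,-0.965,0],"rot":[0,0,0]},{"gripper":1,"slide":[-0.937,-0.965,0],"rot":[0,0,0]},{"gripper":1,"slide":[-0.937,-0.965,0],"rot":[0,0,0]},{"gripper":1,"slide":[-0.937,-0.965,0],"rot":[0,0,0]},{"gripper":1,"slide":[-0.937,-0.965,0],"rot":[0,0,0]}]' && python3 -m creep '[{"gripper":1,"slide":[-0.937,-0.965,0],"rot":[0,0,0]},{"gripper":1,"slide":[-0.937,-0.965,0],"rot":[0,0,0]},{"gripper":1,"slide":[-0.937,-0.965,0],"rot":[0,0,0]},{"gripper":1,"slide":[-0.937,-0.965,0],"rot":[0,0,0]},{"gripper":1,"slide":[-0.937,-0.965,0],"rot":[0,0,0]},{"gripper":1,"slide":[-0.937,-0.965,0],"rot":[0,0,0]},{"gripper":1,"slide":[-0.937,-0.965,0],"rot":[0,0,0]},{"gripper":1,"slide":[-0.937,-0.965,0],"rot":[0,0,0]},{"gripper":1,"slide":[-0.937,-0.965,0],"rot":[0,0,0]}]' && python3 -m creep '[{"gripper":1,"slide":[0,0,0.3],"rot":[0,0,0.98]},{"gripper":1,"slide":[0,0,0.3],"rot":[0,0,0.98]},{"gripper":1,"slide":[0,0,0.3],"rot":[0,0,0.98]},{"gripper":1,"slide":[0,0,0.3],"rot":[0,0,0.98]},{"gripper":1,"slide":[0,0,0.3],"rot":[0,0,0.98]},{"gripper":1,"slide":[0,0,0.3],"rot":[0,0,0.98]},{"gripper":1,"slide":[0,0,0.3],"rot":[0,0,0.98]},{"gripper":1,"slide":[0,0,0.3],"rot":[0,0,0.98]},{"gripper":1,"slide":[0,0,0.3],"rot":[0,0,0.98]},{"gripper":1,"slide":[0,0,0],"rot":[0,0,0]},{"gripper":1,"slide":[0,0,0],"rot":[0,0,0]}]'; python3 - <<'E'
from h import *
print(bot.get_state()['tool_rot'].round(4), bot.get_state()['q'].round(1))
d=grab('scene','scene1')
cv2.imwrite('pics/c2.png',cv2.resize(cv2.imread('pics/scene1.png')[120:345,230:450],None,fx=2.6,fy=2.6,interpolation=cv2.INTER_CUBIC))
E
```

```text
time_s: 1.23
tool_pos: [0.3253, 0.238, 0.3037]
tool_rot: [[-0.967, 0.256, -0.0], [0.256, 0.967, -0.0], [0.0, -0.0, -1.0]]
contact_force: [1.0, 0.9, 0.6]
width: 1.0
gripper_force: 0.0
time_s: 2.35
tool_pos: [0.5032, -0.0786, 0.3035]
tool_rot: [[-0.967, 0.256, -0.001], [0.256, 0.967, 0.0], [0.001, 0.0, -1.0]]
contact_force: [1.0, -0.0, 0.4]
width: 1.002
gripper_force: 0.0
time_s: 3.72
tool_pos: [0.503, -0.0774, 0.223]
tool_rot: [[-0.082, 0.997, 0.0], [0.997, 0.082, 0.0], [0.0, 0.0, -1.0]]
contact_force: [0.2, -0.7, -0.4]
width: 0.999
gripper_force: 0.0
[[-8.230e-02  9.966e-01  0.000e+00]
 [ 9.966e-01  8.230e-02  1.000e-04]
 [ 1.000e-04  1.000e-04 -1.000e+00]] [-16.6  13.7 101.5   0.   64.8 -21.3]
```

View pics/c2.png

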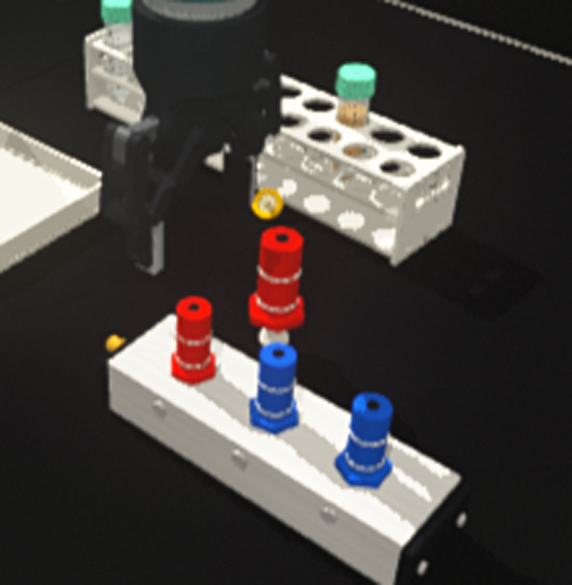

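The crop shows the open gripper above the row, finger tips at about (150,268) and (255,205), straddling the red cartridge, whose top hole is at (194,303). Next I'll check the axis with both holes.

```bash
python3 - <<'E'
from h import *
s=dict(np.load('pics/scene1.npz')); t=dict(np.load('pics/top0.npz'))
for u,v in((194,303),(278,354),(373,405)): print('s',w(s,230+u/2.6,120+v/2.6,.102).round(4))
for u,v in((263,376),(461,388),(660,401)): print('t',w(t,295+u/5.9,170+v/5.9,.102).round(4))
E
```

```text
s [ 0.5084 -0.0763  0.102 ]
s [ 0.509  -0.1494  0.102 ]
s [ 0.5143 -0.219   0.102 ]
t [ 0.5036 -0.0801  0.102 ]
t [ 0.5083 -0.1498  0.102 ]
t [ 0.5126 -0.2197  0.102 ]
```

```bash
python3 -m creep '[{"gripper":1,"slide":[-0.05,0.05,0.8],"rot":[0,0,0]},{"gripper":1,"slide":[0,0,0.8],"rot":[0,0,0]},{"gripper":1,"slide":[0,0,0.8],"rot":[0,0,0]},{"gripper":1,"slide":[0,0,0.55],"rot":[0,0,0]},{"gripper":1,"slide":[0,0,0],"rot":[0,0,0]},{"gripper":1,"slide":[0,0,0],"rot":[0,0,0]}]' && python3 -m creep '[{"gripper":-0.1,"slide":[0,0,0],"rot":[0,0,0]},{"gripper":-0.1,"slide":[0,0,0],"rot":[0,0,0]},{"gripper":-0.3,"slide":[0,0,0],"rot":[0,0,0]},{"gripper":-0.4,"slide":[0,0,0],"rot":[0,0,0]},{"gripper":-1,"slide":[0,0,0],"rot":[0,0,0]},{"gripper":-1,"slide":[0,0,0],"rot":[0,0,0]},{"gripper":-1,"slide":[0,0,0],"rot":[0,0,0]},{"gripper":-1,"slide":[0,0,0],"rot":[0,0,0]}]'
```

```text
time_s: 4.53
tool_pos: [0.5052, -0.0789, 0.1352]
tool_rot: [[-0.081, 0.997, 0.002], [0.997, 0.081, -0.0], [-0.0, 0.001, -1.0]]
contact_force: [-0.7, -0.3, 0.1]
width: 0.996
gripper_force: 0.0
time_s: 5.52
tool_pos: [0.5043, -0.0787, 0.1345]
tool_rot: [[-0.081, 0.997, -0.001], [0.997, 0.081, 0.0], [0.0, -0.001, -1.0]]
contact_force: [-3.2, -0.3, 4.7]
width: 0.266
gripper_force: 58.8
```

Gripped with little side force. Pull straight up.

```bash
python3 -m creep '[{"gripper":-1,"slide":[0,0,-0.08],"rot":[0,0,0]},{"gripper":-1,"slide":[0,0,-0.08],"rot":[0,0,0]},{"gripper":-1,"slide":[0,0,-0.08],"rot":[0,0,0]},{"gripper":-1,"slide":[0,0,-0.08],"rot":[0,0,0]},{"gripper":-1,"slide":[0,0,-0.1],"rot":[0,0,0]},{"gripper":-1,"slide":[0,0,-0.15],"rot":[0,0,0]},{"gripper":-1,"slide":[0,0,-0.2],"rot":[0,0,0]},{"gripper":-1,"slide":[0,0,-0.3],"rot":[0,0,0]},{"gripper":-1,"slide":[0,0,-0.3],"rot":[0,0,0]},{"gripper":-1,"slide":[0,0,-0.3],"rot":[0,0,0]},{"gripper":-1,"slide":[0,0,0],"rot":[0,0,0]}]' && python3 -m creep '[{"gripper":-1,"slide":[0,0,-0.6],"rot":[0,0,0]},{"gripper":-1,"slide":[0,0,-0.6],"rot":[0,0,0]},{"gripper":-1,"slide":[0,0,-0.6],"rot":[0,0,0]},{"gripper":-1,"slide":[0,0,-0.4],"rot":[0,0,0]},{"gripper":-1,"slide":[0,0,0],"rot":[0,0,0]},{"gripper":-1,"slide":[0,0,0],"rot":[0,0,0]}]'; python3 - <<'E'
from h import *
grab('scene','scene2')
cv2.imwrite('pics/c3.png',cv2.resize(cv2.imread('pics/scene2.png')[120:345,230:450],None,fx=2.6,fy=2.6,interpolation=cv2.INTER_CUBIC))
E
```

```text
time_s: 6.9
tool_pos: [0.5052, -0.0789, 0.1855]
tool_rot: [[-0.08, 0.997, 0.002], [0.997, 0.08, -0.001], [-0.001, 0.002, -1.0]]
contact_force: [0.5, -0.2, 0.2]
width: 0.267
gripper_force: 59.7
time_s: 7.65
tool_pos: [0.5041, -0.0786, 0.2498]
tool_rot: [[-0.08, 0.997, -0.001], [0.997, 0.08, 0.001], [0.001, -0.001, -1.0]]
contact_force: [0.0, -0.8, -0.5]
width: 0.269
gripper_force: 59.7
```

View pics/c3.png

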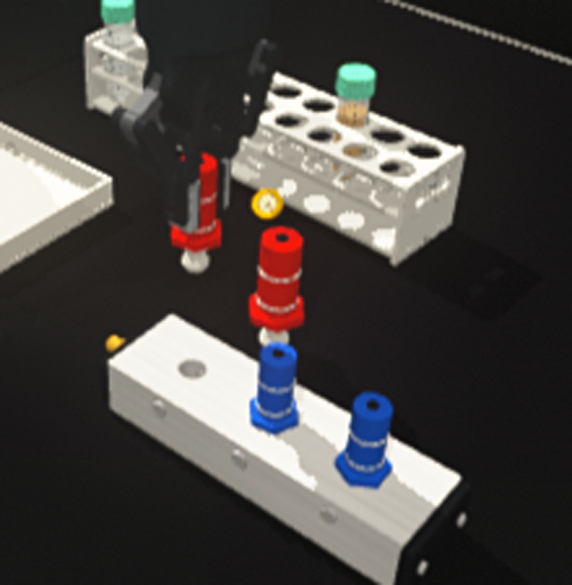

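The cartridge is out and held upright, with its stem at crop (195,262). The port is empty and both blues are still seated. The tray centre is about (0.564,0.254), so I'll carry it there and lower it.

```bash
python3 -m creep '[{"gripper":-1,"slide":[0.9,0.24,0],"rot":[0,0,0]},{"gripper":-1,"slide":[0.9,0.24,0],"rot":[0,0,0]},{"gripper":-1,"slide":[0.9,0.24,0],"rot":[0,0,0]},{"gripper":-1,"slide":[0.9,0.24,0],"rot":[0,0,0]},{"gripper":-1,"slide":[0.9,0.24,0],"rot":[0,0,0]},{"gripper":-1,"slide":[0.9,0.24,0],"rot":[0,0,0]},{"gripper":-1,"slide":[0.9,0.24,0],"rot":[0,0,0]},{"gripper":-1,"slide":[0.9,0.24,0],"rot":[0,0,0]},{"gripper":-1,"slide":[0.9,0.24,0],"rot":[0,0,0]},{"gripper":-1,"slide":[0.9,0.24,0],"rot":[0,0,0]},{"gripper":-1,"slide":[0.9,0.24,0],"rot":[0,0,0]},{"gripper":-1,"slide":[0.9,0.24,0],"rot":[0,0,0]}]' && python3 -m creep '[{"gripper":-1,"slide":[0,0,0],"rot":[0,0,0]},{"gripper":-1,"slide":[0,0,0.8],"rot":[0,0,0]},{"gripper":-1,"slide":[0,0,0.8],"rot":[0,0,0]},{"gripper":-1,"slide":[0,0,0.8],"rot":[0,0,0]},{"gripper":-1,"slide":[0,0,0.8],"rot":[0,0,0]},{"gripper":-1,"slide":[0,0,0.6],"rot":[0,0,0]},{"gripper":-1,"slide":[0,0,0.3],"rot":[0,0,0]},{"gripper":-1,"slide":[0,0,0.1],"rot":[0,0,0]},{"gripper":-1,"slide":[0,0,0.1],"rot":[0,0,0]},{"gripper":-1,"slide":[0,0,0],"rot":[0,0,0]},{"gripper":-1,"slide":[0,0,0],"rot":[0,0,0]}]'; python3 - <<'E'
from h import *
grab('scene','scene3')
cv2.imwrite('pics/c4.png',cv2.resize(cv2.imread('pics/scene3.png')[80:260,130:330],None,fx=3,fy=3,interpolation=cv2.INTER_CUBIC))
E
```

```text
time_s: 9.2
tool_pos: [0.5644, 0.252, 0.2494]
tool_rot: [[-0.08, 0.997, -0.002], [0.997, 0.08, -0.001], [-0.0, -0.002, -1.0]]
contact_force: [0.5, -0.4, 0.4]
width: 0.267
gripper_force: 59.7
time_s: 10.58
tool_pos: [0.5649, 0.2513, 0.122]
tool_rot: [[-0.08, 0.997, 0.001], [0.997, 0.08, 0.0], [0.0, 0.001, -1.0]]
contact_force: [-0.3, -0.0, 0.4]
width: 0.266
gripper_force: 59.7
```

View pics/c4.png

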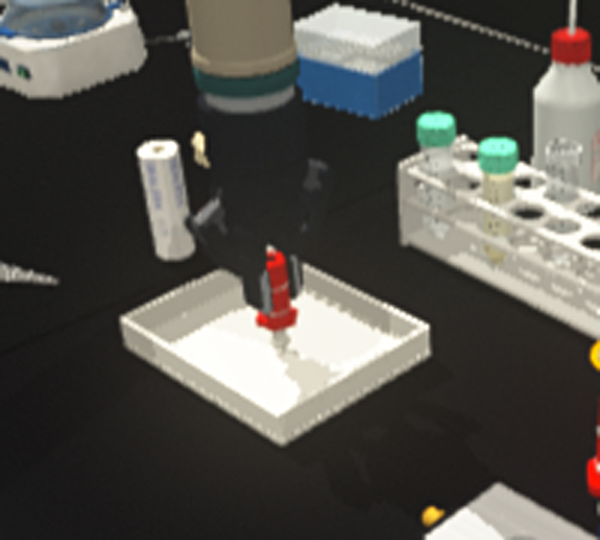

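The cartridge is just above the middle of the tray floor, with its stem at crop (280,345). I'll lower the last few millimetres in small steps and watch the force.

```bash
python3 -m creep '[{"gripper":-1,"slide":[0,0,0.07],"rot":[0,0,0]},{"gripper":-1,"slide":[0,0,0.07],"rot":[0,0,0]},{"gripper":-1,"slide":[0,0,0],"rot":[0,0,0]},{"gripper":-1,"slide":[0,0,0],"rot":[0,0,0]}]'
```

```text
time_s: 11.12
tool_pos: [0.5646, 0.2512, 0.1175]
tool_rot: [[-0.08, 0.997, 0.0], [0.997, 0.08, 0.0], [0.0, 0.0, -1.0]]
contact_force: [0.6, 0.2, 2.6]
width: 0.269
gripper_force: 60.1
```

Light contact (2.6 N). Release slowly and retreat.

```bash
python3 -m creep '[{"gripper":-0.4,"slide":[0,0,0],"rot":[0,0,0]},{"gripper":-0.35,"slide":[0,0,0],"rot":[0,0,0]},{"gripper":-0.2,"slide":[0,0,0],"rot":[0,0,0]},{"gripper":0.1,"slide":[0,0,0],"rot":[0,0,0]},{"gripper":0.4,"slide":[0,0,0],"rot":[0,0,0]},{"gripper":0.6,"slide":[0,0,0],"rot":[0,0,0]},{"gripper":0.6,"slide":[0,0,-0.3],"rot":[0,0,0]},{"gripper":0.6,"slide":[0,0,-0.6],"rot":[0,0,0]},{"gripper":0.6,"slide":[0,0,-1],"rot":[0,0,0]},{"gripper":0.6,"slide":[0,0,-1],"rot":[0,0,0]},{"gripper":0.6,"slide":[0,0,-1],"rot":[0,0,0]},{"gripper":0.6,"slide":[0,0,-1],"rot":[0,0,0]}]' && python3 -m creep '[{"gripper":0.6,"slide":[0,0,0],"rot":[0,0,0]},{"gripper":0.6,"slide":[0,0,0],"rot":[0,0,0]},{"gripper":0.6,"slide":[0,0,0],"rot":[0,0,0]},{"gripper":0.6,"slide":[0,0,0],"rot":[0,0,0]}]'; python3 - <<'E'
from h import *
grab('scene','scene4')
cv2.imwrite('pics/c5.png',cv2.resize(cv2.imread('pics/scene4.png')[130:350,150:430],None,fx=2.7,fy=2.7,interpolation=cv2.INTER_CUBIC))
E
```

```text
time_s: 12.62
tool_pos: [0.5645, 0.2511, 0.2661]
tool_rot: [[-0.08, 0.997, 0.001], [0.997, 0.08, 0.0], [0.0, 0.001, -1.0]]
contact_force: [0.4, -0.3, 0.3]
width: 0.8
gripper_force: 0.0
time_s: 13.12
tool_pos: [0.5643, 0.251, 0.2632]
tool_rot: [[-0.08, 0.997, -0.002], [0.997, 0.08, -0.001], [-0.0, -0.002, -1.0]]
contact_force: [1.1, -0.9, -0.0]
width: 0.8
gripper_force: 0.0
```

View pics/c5.png

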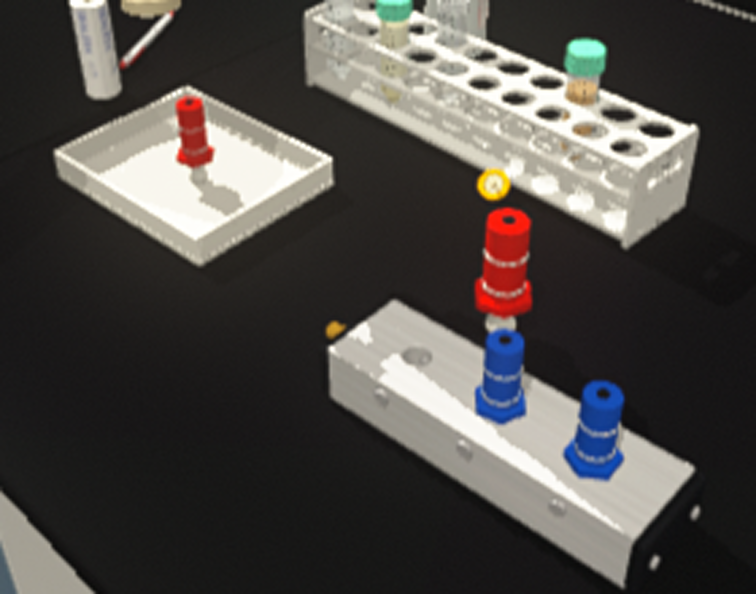

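The red cartridge stands in the tray at crop (195,140). Both blues are seated at (500,380) and (595,435), and the gripper is clear. I'll hand it in.

```bash
python3 -c "from plant import bot; print(bot.close_job())"
```

```text
the job is handed in; nothing more can be done
None
```

The spent red cartridge is out of its port and standing in the white tray, both blue cartridges are still seated, and the job was handed in at about 13 s on the robot's clock.

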